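# Set the cooling-water ball valve half open

## Robot

A 6-joint arm with a two-finger parallel gripper is mounted at the origin on the work surface. World frame = base frame: x ahead of the robot, y to its left, z up, the work surface at z = 0. Lengths are in m, angles in rad, forces in N, time in s.
With the tool pointing down it reaches from about 0.35 to 0.85 m from the base axis. Payload 8.1 kg.
Tool frame: the origin (TCP) lies between the finger pads; the fingertips stand 19 mm ahead of it and the grasp point (between the pads) is the TCP; x points along the fingers, y is the direction in which the jaws open and shut, and the axes are right-handed (so a half turn about x gives the same grasp; the last joint's range is limited). The gripper opens to 93 mm and grips with 3 to 60 N. Pads are 15 mm wide; open, the fingers measure 128 mm over their backs; the gripper's body (75 mm by 188 mm) begins 65 mm behind the grasp point.
Start: joints at [-1.377, 0.13, 1.488, -0, 1.523, -0.085], TCP at [0.165, -0.577, 0.238] pointing down, gripper open.
Joint ranges: [-2.96, 2.96], [-0.89, 2.26], [0.02, 2.5], [-1.34, 4.48], [0, 2.73], [-2.66, 2.66]. Speed limits (rad/s): [2.39, 2.39, 2.79, 3.14, 3.14, 3.14].

## Interface

Orientations are given as a rotation vector (axis times angle).
In Python, from plant import observe, cams, job_done gives the robot as it stands.
- The arm moves only by the tool jog_arm, never from a script. Its argument "plan" is a list of rows, each a list of 5 numbers: the shift along the world's x, y, z in m, then the turn about the world's z in degrees, then the closure in counts, from 0 (fully open) to 255 (shut). A call has 1 to 10 rows; each row is the pose to reach, as a shift and turn from the pose commanded when the call began; what a row does not reach only later rows make up. A row lasts 1/10 s, in which the tool goes at most 50 mm and 8.59 degrees, less where a joint would pass 70% of its speed; a pose out of reach is approached as far as the arm can. A call with a gripper value outside its range is refused whole. The fingers move at their own pace and stop on an object; the grip force is fixed at half the most. Time passes only in rows, so rows that repeat a pose let the fingers close. It gives the time, the measured TCP pose, the force and the opening at its end, in the units of the state.
- observe(): the state, without advancing time (a new reading comes with each control period).
- cams.snapshot(name): name is "scene" or "top" or "wrist"; returns the picture (480x640x3 uint8, red, green, blue); there is no depth.
- cams.get_calibration(name): a dict with "K" (3x3 intrinsics, pixels), "R" (3x3) and "t" (3): a world point X has camera coordinates R X + t; the wrist camera has in their place "hand_eye" (4x4, takes a point from camera to tool coordinates, whose origin is the TCP and whose axes are the tool frame's). Camera axes: x right, y down, z forward; pixel columns grow to the right and rows downward; lengths in m; the calibration is good to about 2 mm. The wrist camera is an equidistant fisheye: a pixel r from the principal point sees the ray r / f radians off the axis. A picture is of the moment at which its call begins: read the wrist's pose just before it. get_calibration takes no time and is no camera call.
- job_done(): hands the job in, once; it reports no verdict.
The state is a dict: "t": time; "joint_positions": joint angles; "dq": joint speeds; "effort": joint torques, N m; "eef_pos": TCP position; "orientation": TCP orientation; "wrist_force": force on the tool from outside, world axes, zero at the start; "moment": the same for the moment, N m; "grip_width": finger opening in m.
Only numpy, scipy, OpenCV 4.12 (cv2) and the standard library are available. Lean on these libraries where they do the work, as an engineer would, in place of code of your own. Each camera call takes 0.05 s, during which the arm holds its last target. There are 200 camera calls.

## Task

Two cooling-water lines stand on the bench, each with a lever ball valve. On the line that carries the round pressure gauge, set the valve to half open: its lever at 45 degrees to the pipe, midway between shut (lever across the pipe) and open (lever along the pipe). Let go of the lever, and leave the other line's valve as it is.

Things in the scene. Friction and masses are not known exactly. Their poses are not given: they have to be found in the camera images.
- gauge_valve (a joint): lever of the valve on the line with the gauge: opening angle in rad. 0 = shut (lever across the pipe), 1.571 = open (lever along the pipe, pointing away from the gauge), with stops at both. Grows as the lever turns counter-clockwise seen from above. Starts at 0 to 0.35. Stiff with friction (0.3 Nm, 3 to 5 N at the sleeve); stays where it is left.
- gauge_grip (a point): where to take that lever: middle of its straight black sleeve (70 mm long, 16 mm wide, 14 mm high), half-way up it, 85 mm from the pivot axis, 105 mm above the bench. The lever is 118 mm long from its pivot and level. The point turns with it: x axis along the lever towards the pivot, z up. Free space below the sleeve; the pipe's top is at 71 mm.
- gauge_line: fixed line with the round gauge: blue 22 mm pipe, 270 mm long, on a foot plate, brass ball valve in its middle. Origin on the bench below the lever's pivot; z up, y along the pipe to the gauge (62 mm disc, dial up, 75 mm along +y, top at 119 mm). The shut lever points along -x (towards the robot within 30 degrees), the open one along -y.
- plain_grip (a point): middle of the black sleeve of the other line's lever, 105 mm above the bench; leave it alone. That line is alike but has a small brass plug in place of the gauge; it stands beside the first, across the table's middle line. Which is left and which right varies, and so does this lever's angle. Loose things near the lines are under 40 mm high.

How it is judged:
At the end, for the whole second after the job is handed in: The lever of the valve on the line with the gauge stands at 45 degrees to the pipe, within 12 degrees, at rest and let go; the other valve's lever is within 15 mm of where it was (value of joint gauge_valve between 0.575 and 0.995 rad and velocity of joint gauge_valve between -0.05 and 0.05 rad/s and distance of plain_grip from where it was at the start of the episode below 0.015 m); the robot touches nothing.
It fails at once if the other line's valve is turned (its sleeve moves by more than 15 mm) (distance of plain_grip from where it was at the start of the episode above 0.015 m).
It also fails if it takes over 32 s, if anything falls off the work surface, if the arm or the gripper's body presses on something with over 40 N, if the wrist force passes 120 N, or if a joint passes its speed limit or range.

## Working session

There is one attempt and no reset: what is moved stays moved. The work goes in short steps, Python scripts to look and compute and a tool call to move; the robot and the scene stay as the last step left them, time stands still between calls to the robot, and variables do not carry over. Pictures are saved under pics/ and viewed, about 8 in all and at most 12, crops included, and the job is handed in when it is done.

Besides the shell and the picture viewer there is one more tool, called after "Request:" as name(argument=value, ...) on one line, values as JSON. jog_arm: Moves the arm, as the interface text tells. Its arguments: {"type":"object","properties":{"plan":{"type":"array"}},"required":["plan"]}

```bash
mkdir -p pics; python3 - <<'E'
from plant import observe,cams
import cv2
s=observe();print(s['t'],s['eef_pos'],s['orientation'],s['grip_width'])
for n in('top','scene'):
    cv2.imwrite(f'pics/{n}0.png',cams.snapshot(n)[:,:,::-1])
    print(cams.get_calibration(n))
E
```

```text
0.0 [ 0.16502676 -0.5763157   0.23660639] [ 2.07274233  0.29269589 -2.0729812 ] 0.09339920821311203
{'K': array([[447.1127294 ,   0.        , 318.9879895 ],
       [  0.        , 447.1127294 , 243.76209523],
       [  0.        ,   0.        ,   1.        ]]), 'R': array([[-0.03051309, -0.99950256,  0.00797385],
       [-0.9941428 ,  0.02952005, -0.1039647 ],
       [ 0.1036776 , -0.01109943, -0.99454902]]), 't': array([0.00239379, 0.57043889, 0.79360984])}
{'K': array([[568.28950942,   0.        , 313.58929512],
       [  0.        , 568.28950942, 242.03516694],
       [  0.        ,   0.        ,   1.        ]]), 'R': array([[ 0.74560012,  0.66625   ,  0.01383496],
       [ 0.43858277, -0.47497551, -0.7629177 ],
       [-0.50172265,  0.5748993 , -0.64634757]]), 't': array([-0.43004599, -0.18496003,  1.39091584])}
```

View pics/top0.png

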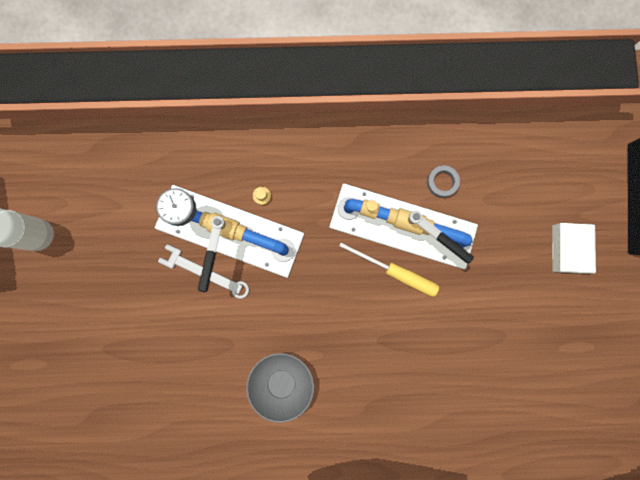

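The gauge line is on the left of the picture. The gauge dial is at (175,206), the pivot at (217,222), the black sleeve runs from (210,252) to (204,290), and the pipe's far end is at (283,250). The plain line is on the right, with its lever nearly along the pipe.

```bash
cat > h.py <<'E'
import numpy as np
from plant import observe,cams
def ray(n,px,z):
    c=cams.get_calibration(n);R,t=c['R'],c['t'];o=-R.T@t
    d=R.T@np.linalg.inv(c['K'])@[*px,1];return o+d*(z-o[2])/d[2]
E
python3 - <<'E'
from h import *
import cv2
P=ray('top',(217,222),.112);G=ray('top',(175,206),.119);S0=ray('top',(210,252),.112);S1=ray('top',(204.5,290),.112)
E=ray('top',(283,250),.06)
for k in 'P G S0 S1 E'.split():print(k,eval(k).round(4))
print('G-P',np.linalg.norm((G-P)[:2]),'sleeve mid',(S0+S1)/2,np.linalg.norm(((S0+S1)/2-P)[:2]),np.linalg.norm(S1-S0))
a=lambda v:np.degrees(np.arctan2(v[1],v[0]))
y=a(G-P);y2=a(G-E);l=a(S1-P);print('pipe dir',y,y2,'lever',l,'opening',l-(y+90), l-(y2+90))
from scipy.spatial.transform import Rotation as R
print(R.from_rotvec(observe()['orientation']).as_matrix().round(3))
im=cv2.imread('pics/top0.png')[160:320,130:350];cv2.imwrite('pics/c0.png',cv2.resize(im,None,fx=3.6,fy=3.6,interpolation=cv2.INTER_CUBIC))
E
```

```text
P [0.6031 0.1545 0.112 ]
G [0.6307 0.2219 0.119 ]
S0 [0.5534 0.1663 0.112 ]
S1 [0.4912 0.1756 0.112 ]
E [0.5579 0.0496 0.06  ]
G-P 0.07291097164386966 sleeve mid [0.52229624 0.17096717 0.112     ] 0.08242705000705042 0.06280568876088534
pipe dir 67.75144986232908 67.11377516757156 lever 169.2803920579546 opening 11.528942195625518 12.16661689038304
[[-0.     0.275 -0.961]
 [ 0.002 -0.961 -0.275]
 [-1.    -0.002 -0.   ]]
```

View pics/c0.png

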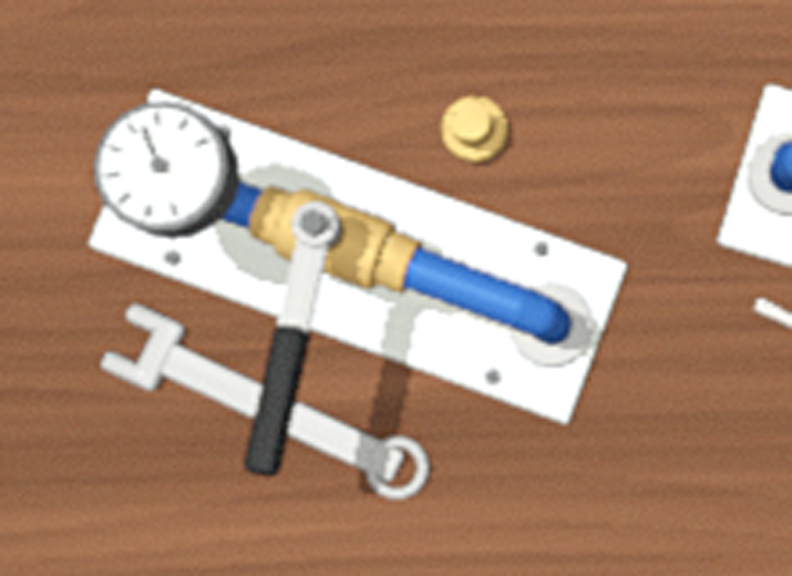

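Pivot is at (0.603, 0.1545), the lever points at about 169.5° and the opening is about 12°. The gauge distance (73 vs 75 mm) and sleeve length (63 vs 70 mm) are consistent within pixel error. The lever needs about +33°. I'll approach in two legs.

Request:
jog_arm(plan=[[0.03,0.04,0,-3,0],[0.07,0.08,0,-8,0],[0.1,0.12,0,-14,0],[0.14,0.16,0,-20,0],[0.17,0.2,0,-26.5,0],[0.2,0.24,0,-26.5,0],[0.23,0.28,0,-26.5,0],[0.255,0.32,0,-26.5,0],[0.28,0.36,0,-26.5,0],[0.29,0.39,0,-26.5,0]])

```text
t: 1.1
eef_pos: [0.4562, -0.1843, 0.2373]
orientation: [-2.125, 0.194, 2.126]
wrist_force: [0.6, -0.3, -0.3]
grip_width: 0.0924
```

```bash
python3 -c "
from h import *
s=observe();print(s['t'],s['eef_pos'],s['joint_positions'])"
```

```text
1.1 [ 0.45621744 -0.18429858  0.23729603] [-4.88513164e-01 -1.65005717e-01  1.78080468e+00  4.67816878e-04
  1.52605212e+00  1.26482286e+00]
```

Request:
jog_arm(plan=[[0.01,0.04,0,0,0],[0.015,0.08,0,0,0],[0.025,0.12,0,0,0],[0.03,0.165,0,0,0],[0.04,0.21,0,0,0],[0.045,0.25,0,0,0],[0.053,0.295,0,0,0],[0.06,0.335,0,0,0],[0.064,0.357,-0.01,0,0],[0.064,0.357,-0.02,0,0]])

```text
t: 2.1
eef_pos: [0.519, 0.173, 0.217]
orientation: [-2.126, 0.191, 2.127]
wrist_force: [-0.3, -0.6, -0.3]
grip_width: 0.0931
```

```bash
python3 - <<'E'
from h import *
import cv2
from scipy.spatial.transform import Rotation as R
s=observe();print(s['t'],s['eef_pos'],s['joint_positions'].round(2) if hasattr(s['joint_positions'],'round') else s['joint_positions'])
im=cams.snapshot('wrist')[:,:,::-1].copy()
c=cams.get_calibration('wrist');K=c['K'];T=c['hand_eye'];Rw=R.from_rotvec(s['orientation']).as_matrix()
print(Rw.round(3))
def proj(X):
    p=np.linalg.inv(T)@[*(Rw.T@(np.array(X)-s['eef_pos'])),1];th=np.arctan2(np.hypot(p[0],p[1]),p[2]);u=p[:2]/np.hypot(p[0],p[1])*th
    return (int(K[0,0]*u[0]+K[0,2]),int(K[1,1]*u[1]+K[1,2]))
P=np.array([.603,.1545,.112]);a=np.radians(169.5);d=np.array([np.cos(a),np.sin(a),0])
for r in (0,.05,.085,.118):print(r,proj(P+r*d));cv2.circle(im,proj(P+r*d),3,(0,0,255),1)
cv2.imwrite('pics/w1.png',im)
E
```

```text
2.1 [0.51898304 0.17298327 0.21699214] [ 0.23 -0.    1.66  0.    1.48  1.98]
[[-0.    -0.179 -0.984]
 [ 0.001 -0.984  0.179]
 [-1.    -0.001  0.   ]]
0 (323, 122)
0.05 (322, 195)
0.085 (322, 243)
0.118 (322, 286)
```

View pics/w1.png

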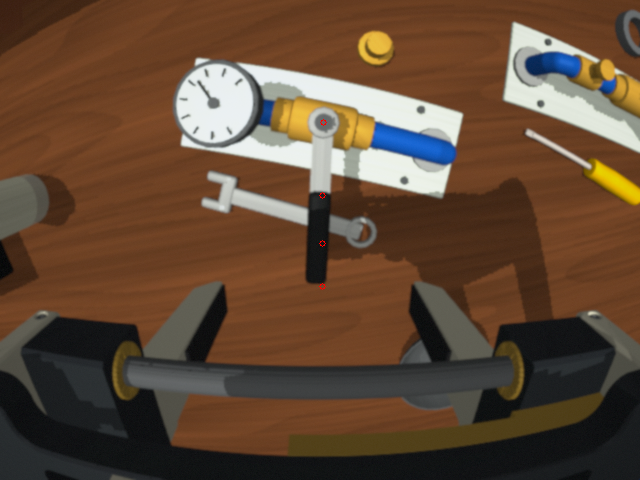

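The wrist view confirms the model. The pivot is at (323,122), right on the prediction. The sleeve tip is at (316,283) against a predicted (322,286), so the lever is about 2° nearer to shut (≈167.5°). The TCP is above the sleeve, so I'll descend and close.

Request:
jog_arm(plan=[[0,0,-0.03,-2,0],[0,0,-0.06,-2,0],[0,0,-0.085,-2,0],[0,0,-0.1,-2,0],[0,0,-0.11,-2,0],[0,0,-0.112,-2,0],[0,0,-0.112,-2,120],[0,0,-0.112,-2,180],[0,0,-0.112,-2,255],[0,0,-0.112,-2,255]])

```text
t: 3.15
eef_pos: [0.5197, 0.1703, 0.1065]
orientation: [-2.107, 0.23, 2.104]
wrist_force: [0.8, -0.1, 0.5]
grip_width: 0.066
```

Request:
jog_arm(plan=[[0,0,0,0,255],[0,0,0,0,255],[0,0,0,0,255]])

```text
t: 3.45
eef_pos: [0.5191, 0.1702, 0.1057]
orientation: [-2.106, 0.231, 2.106]
wrist_force: [-0.5, -0.6, -0.6]
grip_width: 0.0418
```

Request:
jog_arm(plan=[[0,0,0,0,255],[0,0,0,0,255],[0,0,0,0,255],[0,0,0,0,255],[0,0,0,0,255],[0,0,0,0,255]])

```text
t: 4.05
eef_pos: [0.519, 0.1707, 0.1056]
orientation: [-2.106, 0.23, 2.106]
wrist_force: [-0.6, 5.6, -0.9]
grip_width: 0.0159
```

```bash
python3 - <<'E'
from h import *
from scipy.spatial.transform import Rotation as R
s=observe();e=s['eef_pos'];P=np.array([.603,.1545]);v=e[:2]-P
r,a=np.hypot(*v),np.degrees(np.arctan2(v[1],v[0]))
M=R.from_rotvec(s['orientation']).as_matrix();print(e,s['grip_width'],r,a,'tool-y deg',np.degrees(np.arctan2(M[1,1],M[0,1])))
for k in range(0,37,4):
    b=np.radians(a+k);print(k,(P+r*np.array([np.cos(b),np.sin(b)])-e[:2]).round(4))
E
```

```text
[0.51904279 0.17069598 0.10561203] 0.01592828238449501 0.08550509957740342 169.08133549836768 tool-y deg -102.50468555073077
0 [ 0. -0.]
4 [-0.0009 -0.0059]
8 [-0.0014 -0.0118]
12 [-0.0015 -0.0178]
16 [-0.0012 -0.0238]
20 [-0.0005 -0.0297]
24 [ 0.0007 -0.0355]
28 [ 0.0022 -0.0413]
32 [ 0.0042 -0.047 ]
36 [ 0.0065 -0.0524]
```

Gripped at 15.9 mm, which matches the 16 mm sleeve. Next I'll swing it about 34° along the arc.

Request:
jog_arm(plan=[[-0.001,-0.006,0,4,255],[-0.0014,-0.012,0,8,255],[-0.0015,-0.018,0,12,255],[-0.0012,-0.024,0,16,255],[-0.0005,-0.03,0,20,255],[0.0007,-0.0355,0,24,255],[0.0022,-0.0413,0,28,255],[0.0042,-0.047,0,32,255],[0.0053,-0.0497,0,34,255],[0.0053,-0.0497,0,34,255]])

```text
t: 5.05
eef_pos: [0.5242, 0.1204, 0.1056]
orientation: [2.016, 0.384, -2.017]
wrist_force: [-1.3, 3.6, 0.2]
grip_width: 0.0155
```

```bash
python3 - <<'E'
from h import *
import cv2
s=observe();e=s['eef_pos'];v=e[:2]-[.603,.1545]
print(e,s['grip_width'],s['wrist_force'],np.hypot(*v),np.degrees(np.arctan2(v[1],v[0])))
E
```

```text
[0.52424539 0.12043763 0.10556247] 0.015501220567491392 [-1.27766172  3.60891037  0.22788166] 0.08580520621092266 -156.6109052123494
```

Request:
jog_arm(plan=[[0,0,0,0,100],[0,0,0,0,0],[0,0,0,0,0],[0,0,0,0,0],[0,0,0,0,0],[0,0,0,0,0],[0,0,0,0,0],[0,0,0,0,0],[0,0,0.02,0,0],[0,0,0.04,0,0]])

```text
t: 6.05
eef_pos: [0.5237, 0.1204, 0.1452]
orientation: [2.014, 0.382, -2.019]
wrist_force: [-0.0, 0.3, 0.1]
grip_width: 0.0906
```

Request:
jog_arm(plan=[[0,0,0.03,0,0],[0,0,0.06,0,0],[-0.03,0,0.09,0,0],[-0.06,0,0.1,0,0],[-0.09,0,0.1,0,0],[-0.1,0,0.1,0,0],[-0.1,0,0.1,0,0]])

```text
t: 6.75
eef_pos: [0.424, 0.1206, 0.2458]
orientation: [2.017, 0.383, -2.015]
wrist_force: [-0.5, 0.1, -0.4]
grip_width: 0.0929
```

```bash
python3 - <<'E'
from h import *
import cv2
s=observe();print(s['t'],s['eef_pos'],s['wrist_force'],s['grip_width'])
cv2.imwrite('pics/top2.png',cams.snapshot('top')[:,:,::-1])
E
```

```text
6.75 [0.42397359 0.12058273 0.24575333] [-0.45255386  0.12095999 -0.40653128] 0.09289139431189027
```

View pics/top2.png

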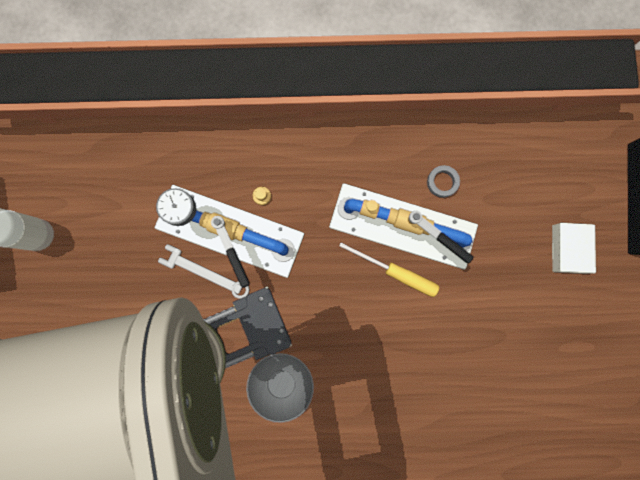

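The lever now runs from (217,222) to (243,284), about 202° in world axes. That is about 45° to the pipe. The plain lever's tip is still at (470,260), and the gripper is clear. Handing in.

```bash
python3 - <<'E'
from h import *
from plant import job_done
v=(ray('top',(243.5,285),.112)-ray('top',(217,222),.112));l=np.degrees(np.arctan2(v[1],v[0]))%360
print(l,l-157.5); 
if 38<l-157.5<52: print(job_done())
E
```

```text
201.97141264212812 44.471412642128115
the job is handed in; nothing more can be done
None
```

I set the gauge line's valve to about half open and handed the job in at about 6.8 s of the 32 s limit. I gripped the lever's sleeve, swung it about 34° counter-clockwise, let go and backed the gripper away.

- **Gauge valve:** the last overhead picture puts the lever at about 44.5° open, against a target of 45° ± 12°. The gripper's position at the end of the swing gave about 46°.
- **Other valve:** its lever looks unmoved in the overhead pictures from before and after.
- **Robot:** the gripper is open (93 mm), about 10 cm higher and 10 cm back from the lever. The wrist force is near zero, so nothing is being touched.
- **Disagreement:** the overhead and wrist cameras differed by about 2° on the lever's starting angle, well inside the tolerance. No check failed.

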